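Set the pattern angle gauge to the red line

TASK

On the angle gauge on the pattern table, turn the dial by gently pushing its orange finger post sideways with a fingertip (do not pinch the post) until the dial's white index line points straight at the red line on the surrounding scale ring; either direction of turning will do. Then press the green button on the gauge all the way down to store that angle and let it come back up, leaving the dial lined up and the things standing around the gauge undisturbed.

Things in the scene. Friction and masses are not known exactly. Their poses are not given: they have to be found in the camera images.
- dial: Dark teal disc, 150 mm across, 10 mm thick, turning about its vertical axis; origin at the centre of its flat top face, 22 mm above the table; x points along the white index line, z up. Turns either way without end stops and stays where it is left (friction 0.12 N m, about 2 N at the post). A 3 mm high boss, 28 mm across, marks its centre. Must not feel more than 20 N from the fingers.
- gauge_base: Fixed aluminium plate of the gauge, 220 mm by 315 mm, 12 mm thick; origin on its underside below the dial's axis. The plate spans x -110 to 110 mm, y -115 to 200 mm in its own frame; the readout box with the button stands at y 120 to 190 mm. It does not move during a run.
- index_mark (a point): Outer end of the white index line (5 mm wide, 36 mm long, radial) on the top of the dial; the point is 76.5 mm from the dial's axis, 22 mm above the table, opposite the finger post.
- target_line (a point): Inner end of the red line (5 mm wide, 19 mm long, radial) on the white scale ring fixed round the dial (198 mm across, top level with the dial, thin grey lines every 10 degrees, one red). The point is 76.5 mm from the dial's axis, 22 mm above the table: the index mark coincides with it when the dial is set. It does not move during a run.
- finger_post (a point): Centre of the top of the orange upright post, 18 mm in diameter, standing 30 mm out of the dial's top (top 52 mm above the table), 55 mm from the dial's axis, straight opposite the index line. It is fixed to the dial, for pushing it round.
- store_button (a joint): Travel of the green push button in m: 0 up, 0.006 fully down; counts as pressed beyond 0.004. It springs back up when released; fully down takes 5 N.
- store_button_top (a point): Centre of the top of the green round button, 26 mm in diameter, about 60 mm above the table when up, pressed straight down. It stands at the corner of the grey readout box (top 36 mm above the table) that is fixed to the gauge plate beside the ring, 161 mm from the dial's axis.
- pen_cup: Clear cup, 72 mm across, 95 mm high, with pencils up to about 140 mm above the table, standing loose beside the gauge; origin at the centre of its underside. Leave it alone.
- paint_bottle: Pink bottle with a black cap, 48 mm across, 120 mm high, standing loose beside the gauge; origin at the centre of its underside. Leave it alone.
- tape_roll: Tan roll of tape lying flat, 84 mm across, 24 mm high, loose beyond the gauge; origin at the centre of its underside. Leave it alone.
- pattern_weight: Dark steel pattern weight with a small knob, 60 mm across, 44 mm high, loose beyond the gauge; origin at the centre of its underside. Leave it alone.

How it is judged:
On the way, in this order (a step that is already met when the one before it is completed fails the run):
1. the dial stands still with its index mark at the red line (within 4 mm), the button up (horizontal distance between index_mark and target_line below 0.004 m and angular speed of dial below 0.05 rad/s and value of joint store_button below 0.002 m), for 0.2 s.
2. the green button is pressed down (past 4 mm) while the dial is lined up (horizontal distance between index_mark and target_line below 0.004 m and value of joint store_button above 0.004 m), for 0.05 s.
At the end, for the whole second after the job is handed in: The index mark is within 4 mm of the inner end of the red line (about 3 degrees), the dial is at rest, the button was pressed after lining up and is up again (under 1.5 mm), and the four bystanders are within 20 mm of where they began (horizontal distance between index_mark and target_line below 0.004 m and angular speed of dial below 0.05 rad/s and value of joint store_button below 0.0015 m and distance of each of pen_cup, paint_bottle, tape_roll, pattern_weight from where it was at the start of the episode below 0.02 m); the robot touches nothing.
It fails at once if the button is pressed while the dial is not lined up (more than 6 mm off) (horizontal distance between index_mark and target_line above 0.006 m and value of joint store_button above 0.003 m).
It fails at once if the dial or its post is pinched or pushed roughly (over 20 N from the fingers) (contact force between the fingers and dial above 20 N).
It fails at once if a thing standing by the gauge is moved more than 20 mm, lifted or tipped (distance of any of pen_cup, paint_bottle, tape_roll, pattern_weight from where it was at the start of the episode above 0.02 m or angle between any of pen_cup, paint_bottle, tape_roll, pattern_weight's own z axis and vertical above 0.3 rad).
It also fails if it takes over 58 s, if anything falls off the work surface, if the arm or the gripper's body presses on something with over 40 N, if the wrist force passes 120 N, or if a joint passes its speed limit or range.

ROBOT

A 7-joint arm with a two-finger parallel gripper is mounted at the origin on the work surface. World frame = base frame: x ahead of the robot, y to its left, z up, the work surface at z = 0. Lengths are in m, angles in rad, forces in N, time in s.
With the tool pointing down it reaches from about 0.425 to 0.95 m from the base axis. Payload 4.7 kg.
Tool frame: the origin (TCP) lies between the finger pads; the fingertips stand r.tips_ahead ahead of it and the grasp point (between the pads) lies 11 mm behind it (r.tips_ahead is the distance from the TCP to the fingertips, in m); z points along the fingers, y is the direction in which the jaws open and shut (so a half turn about z gives the same grasp; the last joint's range is limited). The gripper opens to 85 mm and grips with 20 to 120 N. Pads are 22 mm wide; open, the fingers measure 114 mm over their backs; the gripper's body (76 mm by 85 mm) begins 54 mm behind the grasp point. The pads swing forward as they close: fully open they stand 13 mm farther back than shut.
Start: joints at [-1.29, 0.469, -0.049, 1.532, 0.024, 1.141, -0.082], TCP at [0.206, 0.643, 0.239] pointing down, gripper open.
Joint ranges: [-2.59, 2.59], [-0.33, 1.99], [-1.39, 1.29], [0.1, 2.45], [-1.04, 4.18], [0.21, 1.99], [-2.66, 2.66]. Speed limits (rad/s): [2.57, 2.57, 3.14, 3.14, 3.14, 3.14, 3.14].

INTERFACE

Orientations are given as [roll, pitch, yaw] about the fixed x, y, z axes, in that order (R = Rz(yaw) Ry(pitch) Rx(roll)).
In Python, from station import read_state, snapshot, camera_params, r, masks_of, place_of gives the robot as it stands.
- The arm moves only by the tool play_rows, never from a script. Its argument "rows" is a list of rows, each a list of 3 entries, a list of its own where there are three numbers: the shift along the world's x, y, z in m, then the turn, a rotation vector about the world's x, y, z in degrees, then the gripper command: -1 is fully open, 1 is shut, values between are in proportion. A call has 1 to 8 rows; each row is the pose to reach, as a shift and turn from the pose commanded when the call began; what a row does not reach only later rows make up. A row lasts 1/12 s, in which the tool goes at most 41.7 mm and 7.16 degrees, less where a joint would pass 70% of its speed; a pose out of reach is approached as far as the arm can. A call with a gripper value outside its range is refused whole. The fingers move at their own pace and stop on an object; "force" is the grip in N (left out, the last holds). Time passes only in rows, so rows that repeat a pose let the fingers close. It gives the time, the measured TCP pose, the force and the opening at its end, in the units of the state.
- read_state(): the state, without advancing time (a new reading comes with each control period).
- snapshot(name): name is "scene" or "top" or "wrist"; returns the picture (400x640x3 uint8, blue, green, red); there is no depth.
- camera_params(name): a dict with "K" (3x3 intrinsics, pixels), "rvec" (rotation vector, rad) and "tvec" (3), from world to camera coordinates, as OpenCV has them. Camera axes: x right, y down, z forward; pixel columns grow to the right and rows downward; lengths in m; the calibration is good to about 2 mm. A picture is of the moment at which its call begins: read the wrist's pose just before it. camera_params takes no time and is no camera call; for the wrist camera it gives the pose at the moment of the call.
- r.hand_in(): hands the job in, once; it reports no verdict.
Trained networks look in the newest picture that a camera, given by its name, has taken for a name from the list of things; names that differ only in an ending like _2 or _b are one class to them, and where a whole thing is asked for, a point or a joint stands for the part that bears it (a point fixed in the world has none). Each returns a list of dicts, best first, with "conf" (0 to 1); they miss things now and then, are a little off and sometimes report something else, mostly with a low value. They report only what shows in the picture. A call takes as long as a camera call.
- masks_of(label, camera): "region" (400x640 bool, what is visible of it).
- place_of(label, camera): "centre" ([x, y, z] in m, in the coordinates of the camera as it stood for that picture, good to about 4 mm: a listed point, or the origin of a listed thing).
The state is a dict: "time": time; "q": joint angles; "dq": joint speeds; "joint_efforts": joint torques, N m; "eef_pos": TCP position; "orientation": TCP orientation; "force": force on the tool from outside, world axes, zero at the start; "wrist_torque": the same for the moment, N m; "gripper_width": opening from 0.0 (shut) to 1.0 (fully open).
Only numpy, scipy, OpenCV 4.12 (cv2) and the standard library are available. Lean on these libraries where they do the work, as an engineer would, in place of code of your own. Each camera call takes 0.05 s, during which the arm holds its last target.

## Working session

There is one attempt and no reset: what is moved stays moved. The work goes in short steps, Python scripts to look and compute and a tool call to move; the robot and the scene stay as the last step left them, time stands still between calls to the robot, and variables do not carry over. Pictures are saved under pics/ and viewed, and the job is handed in when it is done.

Besides the shell and the picture viewer there is one more tool, called as a command line: name --argument value ..., lists and objects as JSON in quotes. play_rows: Moves the arm, as the interface text tells. Its arguments: {"type":"object","properties":{"rows":{"type":"array","items":{"type":"array"}},"force":{"type":"number"}},"required":["rows"]}

```bash
ls; mkdir -p pics; cat > h.py <<'E'
import numpy as np,cv2
from station import *
def P(c):
    p=camera_params(c);R,_=cv2.Rodrigues(np.array(p["rvec"],float));return np.array(p["K"],float),R,np.array(p["tvec"],float).ravel()
def w(c,x):
    K,R,t=P(c);return R.T@(np.array(x)-t)
def pix2z(c,u,v,z):
    K,R,t=P(c);d=R.T@np.linalg.inv(K)@np.array([u,v,1.]);o=-R.T@t;return o+d*(z-o[2])/d[2]
def proj(c,X):
    K,R,t=P(c);p=K@(R@np.array(X)+t);return p[:2]/p[2]
E
python3 - <<'E'
from h import *
s=read_state();print(s["time"],s["eef_pos"],s["orientation"],s["gripper_width"],r.tips_ahead)
for c in ["top","scene"]:
    cv2.imwrite(f"pics/{c}0.png",snapshot(c))
    for n in ["dial","gauge_base","index_mark","target_line","finger_post","store_button_top","pen_cup","paint_bottle","tape_roll","pattern_weight"]:
        if c=="scene" and n in("gauge_base","tape_roll","pattern_weight"):continue
        for o in place_of(n,c)[:1]:print(c,n,round(o["conf"],2),w(c,o["centre"]).round(4),proj(c,w(c,o["centre"])).round(0))
print(read_state()["time"])
E
```

```text
pics
0.0 [0.20557732 0.6423364  0.23826295] [-3.13965364e+00  7.57511900e-05  2.83186515e+00] 0.9992401744825596 0.008
top dial 0.77 [0.5083 0.0504 0.0259] [292. 221.]
top gauge_base 0.66 [0.5079 0.0496 0.001 ] [293. 222.]
top index_mark 0.98 [0.587  0.0381 0.0229] [299. 185.]
top target_line 0.55 [ 0.5211 -0.0224  0.0226] [326. 216.]
top finger_post 0.78 [0.4555 0.056  0.0514] [287. 246.]
top pen_cup 0.85 [ 0.4619 -0.1892  0.0005] [402. 246.]
top paint_bottle 0.73 [ 0.6015 -0.171  -0.0031] [394. 182.]
top tape_roll 0.62 [0.5882 0.04   0.0243] [298. 184.]
top pattern_weight 0.68 [ 0.7083  0.1826 -0.0019] [237. 130.]
scene dial 0.91 [0.5054 0.0453 0.0182] [302. 173.]
scene index_mark 0.62 [0.5835 0.037  0.0163] [326. 186.]
scene target_line 0.78 [ 0.5242 -0.0266  0.0205] [295. 194.]
scene finger_post 0.41 [0.5836 0.0388 0.0187] [327. 185.]
scene store_button_top 0.5 [0.4629 0.2018 0.0595] [316. 119.]
scene pen_cup 0.97 [ 0.4618 -0.1966  0.0015] [238. 239.]
scene paint_bottle 0.76 [ 0.5981 -0.174  -0.0026] [291. 256.]
0.95
```

```bash
python3 - <<'E'
import cv2
a=cv2.imread("pics/top0.png");cv2.imwrite("pics/topc.png",cv2.resize(a[90:310,190:450],None,fx=3,fy=2.7,interpolation=2))
E
```

```text
(no output)
```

View pics/topc.png

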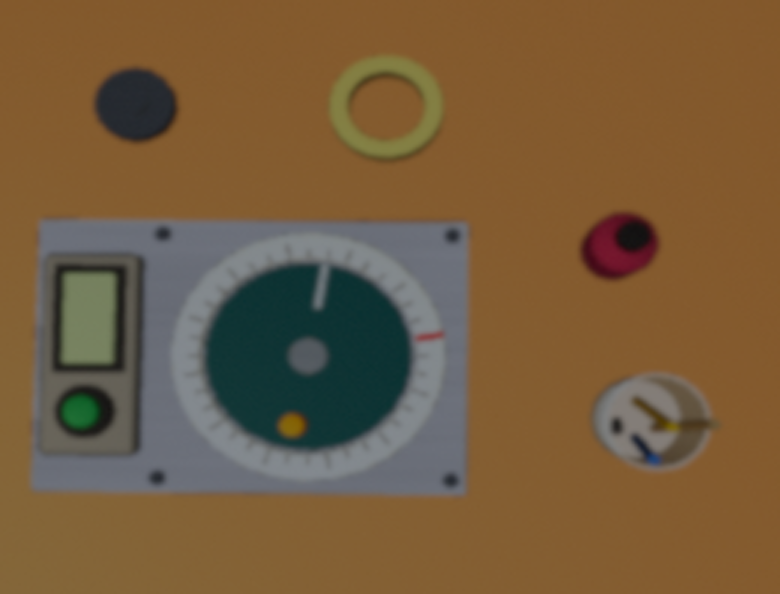

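View pics/scene0.png

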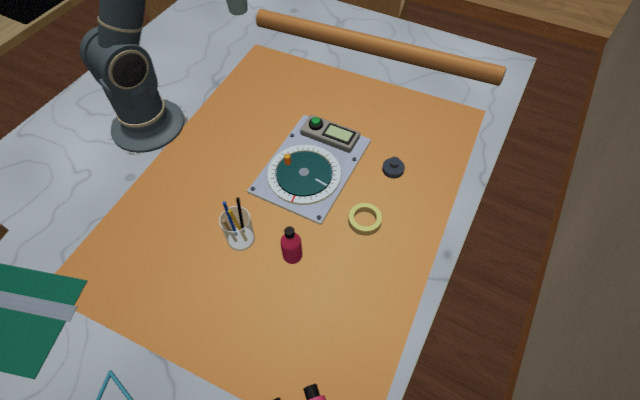

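The top view shows the index line tip at about (298,188), the red line's inner end at (329,215), the post at (287,247) and the button at (217,242). The dial needs about -70° (clockwise from above), which carries the post from the robot's side towards +y. I'll go above the gauge, shut the fingers and look with the wrist camera.

play_rows --rows '[[[0.29,-0.3,0.03],[0,0,0],1],[[0.29,-0.3,0.03],[0,0,0],1],[[0.29,-0.3,0.03],[0,0,0],1],[[0.29,-0.3,0.03],[0,0,0],1],[[0.29,-0.3,0.03],[0,0,0],1],[[0.29,-0.3,0.03],[0,0,0],1],[[0.29,-0.3,0.03],[0,0,0],1],[[0.29,-0.3,0.03],[0,0,0],1]]' --force 20

```text
time: 1.62
eef_pos: [0.438, 0.4022, 0.2637]
orientation: [3.141, 0.0, 2.832]
force: [0.8, 0.5, 0.3]
gripper_width: -0.001
```

play_rows --rows '[[[0.06,-0.36,0.02],[0,0,0],1],[[0.06,-0.36,0.02],[0,0,0],1],[[0.06,-0.36,0.02],[0,0,0],1],[[0.06,-0.36,0.02],[0,0,0],1],[[0.06,-0.36,0.02],[0,0,0],1],[[0.06,-0.36,0.02],[0,0,0],1],[[0.06,-0.36,0.02],[0,0,0],1],[[0.06,-0.36,0.02],[0,0,0],1]]'

```text
time: 2.28
eef_pos: [0.4915, 0.0735, 0.282]
orientation: [3.141, 0.001, 2.832]
force: [0.5, -0.9, -0.2]
gripper_width: 0.004
```

play_rows --rows '[[[0,0,0],[0,0,0],1],[[0,0,0],[0,0,0],1],[[0,0,0],[0,0,0],1]]'

```text
time: 2.53
eef_pos: [0.4915, 0.0761, 0.2816]
orientation: [3.141, -0.0, 2.832]
force: [-0.6, 0.0, -1.0]
gripper_width: 0.002
```

```bash
python3 - <<'E'
from h import *
s=read_state();print(s["time"],s["eef_pos"],s["orientation"],s["q"],s["gripper_width"],r.tips_ahead)
for c in ["wrist"]:
    cv2.imwrite(f"pics/{c}0.png",snapshot(c))
    for n in ["dial","gauge_base","index_mark","target_line","finger_post","store_button_top"]:
        for o in place_of(n,c)[:2]:print(c,n,round(o["conf"],2),w(c,o["centre"]).round(4),proj(c,w(c,o["centre"])).round(0))
print(read_state()["time"], -P("wrist")[1].T@P("wrist")[2])
E
```

```text
2.5333 [0.49147639 0.07611214 0.28161382] [ 3.14072373e+00 -8.63809130e-05  2.83188673e+00] [-0.450668    0.13436855  0.23795037  1.90168466 -0.03616411  1.10918233
  1.06240827] 0.0015448660521944 0.008
wrist dial 0.78 [0.5117 0.051  0.0196] [306. 188.]
wrist dial 0.52 [ 0.7107  0.1893 -0.001 ] [452. 292.]
wrist gauge_base 0.72 [ 0.5091  0.0481 -0.002 ] [304. 182.]
wrist index_mark 0.63 [0.5815 0.0394 0.0213] [315. 244.]
wrist target_line 0.94 [ 0.5276 -0.0246  0.0207] [251. 219.]
wrist target_line 0.48 [0.5816 0.0417 0.0228] [317. 244.]
wrist finger_post 0.82 [0.4539 0.0524 0.0489] [289. 142.]
wrist store_button_top 0.85 [0.4593 0.2038 0.0574] [435. 101.]
2.8833 [0.42916803 0.09659964 0.41474925]
```

View pics/wrist0.png

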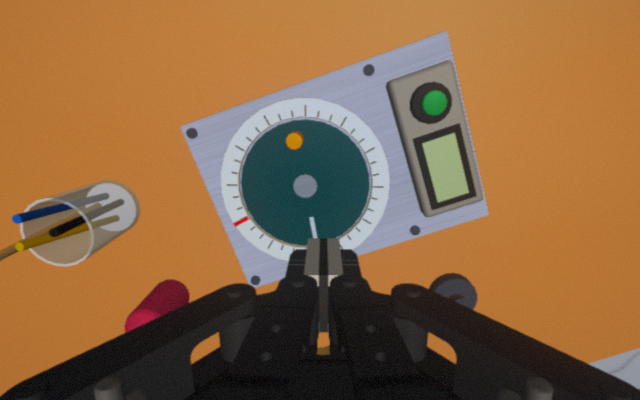

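The wrist view shows the dial boss at (305,186), the post at (294,141), the red line at (240,221), the index line at (313,228) and the button at (434,102). I'll refine these by colour.

```bash
cat >> h.py <<'E'
def meas(a,c):
    hsv=cv2.cvtColor(a,cv2.COLOR_BGR2HSV);H,S,V=[hsv[...,i].astype(int) for i in range(3)]
    D=pix2z
    o={}
    teal=((H>75)&(H<105)&(S>110)&(V<130)).astype(np.uint8)
    n,l,st,ce=cv2.connectedComponentsWithStats(teal);k=1+np.argmax(st[1:,4])
    m=(l==k).astype(np.uint8);cs,_=cv2.findContours(m,cv2.RETR_EXTERNAL,2);hull=cv2.convexHull(max(cs,key=cv2.contourArea))[:,0]
    W=np.array([D(c,*p,0.022)[:2] for p in hull]);
    x0=np.linalg.lstsq(np.c_[2*W,np.ones(len(W))],(W**2).sum(1),rcond=None)[0];o["disc"]=x0[:2];o["R"]=np.sqrt(x0[2]+x0[0]**2+x0[1]**2)
    # unwrap in world polar coordinates
    def polar(ctr,r0,r1,f):
        acc=[]
        for th in np.arange(-180,180,.5):
            t=np.deg2rad(th);acc.append(np.mean([f(*[int(round(q)) for q in proj(c,[ctr[0]+rr*np.cos(t),ctr[1]+rr*np.sin(t),.022])]) for rr in np.linspace(r0,r1,8)]))
        return np.array(acc)
    th=np.arange(-180,180,.5);ctr=o.get("ctr",o["disc"]);o["polar"]=(th,polar)
    g=lambda u,v:a[v,u].astype(float) if 0<=v<400 and 0<=u<640 else np.zeros(3)
    red=polar(ctr,.08,.094,lambda u,v:max(0,g(u,v)[2]-g(u,v)[1]-40));wh=polar(ctr,.045,.07,lambda u,v:max(0,g(u,v).min()-70))
    def pk(x):
        i=np.argmax(x);s=np.arange(max(0,i-12),min(len(x),i+13));return (x[s]*th[s]).sum()/x[s].sum(),x[i]
    o["red"]=pk(red);o["idx"]=pk(wh);del o["polar"]
    return o
E
python3 - <<'E'
from h import *
for c in ["wrist","top"]:
    a=cv2.imread(f"pics/{c}0.png");o=meas(a,c);print(c,o)
    for n,m,z in [("post",lambda H,S,V:(H>8)&(H<25)&(S>180),.052),("btn",lambda H,S,V:(H>45)&(H<75)&(S>150)&(V>80),.06)]:
        hsv=cv2.cvtColor(a,cv2.COLOR_BGR2HSV);H,S,V=[hsv[...,i].astype(int) for i in range(3)]
        M=m(H,S,V).astype(np.uint8);k,l,st,ce=cv2.connectedComponentsWithStats(M)
        for i in range(1,k):
            if st[i,4]>40 and st[i,4]<2000:print(n,st[i,4],ce[i].round(1),pix2z(c,*ce[i],z).round(4))
E
```

```text
Traceback (most recent call last):
  File "h.py", line 28, in meas
    red=polar(ctr,.08,.094,lambda u,v:max(0,g(u,v)[2]-g(u,v)[1]-40));wh=polar(ctr,.045,.07,lambda u,v:max(0,g(u,v).min()-70))
  File "h.py", line 24, in polar
    t=np.deg2rad(th);acc.append(np.mean([f(*[int(round(q)) for q in proj(c,[ctr[0]+rr*np.cos(t),ctr[1]+rr*np.sin(t),.022])]) for rr in np.linspace(r0,r1,8)]))
                                                                    ~~~~^^^^^^^^^^^^^^^^^^^^^^^^^^^^^^^^^^^^^^^^^^^^^^^^^^
  File "h.py", line 10, in proj
    K,R,t=P(c);p=K@(R@np.array(X)+t);return p[:2]/p[2]
          ~^^^
  File "h.py", line 4, in P
    p=camera_params(c);R,_=cv2.Rodrigues(np.array(p["rvec"],float));return np.array(p["K"],float),R,np.array(p["tvec"],float).ravel()
ValueError: time passes only in moves, steps and waits
```

```bash
sed -i 's/^def P(c):/from functools import lru_cache\n@lru_cache(None)\ndef P(c):/' h.py
cat > m.py <<'E'
from h import *
import sys
def go(files):
  for c,f in files:
    a=cv2.imread(f);o=meas(a,c);print(c,{k:np.round(v,4) for k,v in o.items()})
    hsv=cv2.cvtColor(a,cv2.COLOR_BGR2HSV);H,S,V=[hsv[...,i].astype(int) for i in range(3)]
    M0=cv2.circle(np.zeros(a.shape[:2],np.uint8),tuple(int(q) for q in proj(c,[*o["disc"],.022])),int(np.linalg.norm(proj(c,[*o["disc"],.022])-proj(c,[o["disc"][0]+.07,o["disc"][1],.022]))),1,-1)
    for n,M,z in [("post",(H>8)&(H<25)&(S>150)&(M0>0),.052),("btn",(H>45)&(H<75)&(S>150)&(V>60),.06)]:
        k,l,st,ce=cv2.connectedComponentsWithStats(M.astype(np.uint8))
        for i in range(1,k):
            if st[i,4]>25:print(n,st[i,4],ce[i].round(1),pix2z(c,*ce[i],z).round(4))
E
python3 - <<'E'
from m import *
go([("wrist","pics/wrist0.png"),("top","pics/top0.png")])
print(read_state()["time"])
E
```

```text
wrist {'disc': array([0.5081, 0.0498]), 'R': np.float64(0.0728), 'red': array([-78.2924, 130.75  ]), 'idx': array([-8.1308, 81.125 ])}
post 247 [294.2 139.9] [0.4531 0.058  0.052 ]
btn 483 [434.2 102.4] [0.46  0.202 0.06 ]
top {'disc': array([0.5078, 0.0497]), 'R': np.float64(0.0717), 'red': array([-78.3004,  16.5   ]), 'idx': array([-7.6469, 31.125 ])}
post 64 [287.1 247. ] [0.4536 0.0567 0.052 ]
btn 118 [216.2 242.1] [0.4599 0.2035 0.06  ]
2.8833
```

play_rows --rows '[[[-0.044,-0.058,-0.03],[0,0,5],1],[[-0.044,-0.058,-0.07],[0,0,10],1],[[-0.044,-0.058,-0.11],[0,0,10],1],[[-0.044,-0.058,-0.15],[0,0,10],1],[[-0.044,-0.058,-0.18],[0,0,10],1],[[-0.044,-0.058,-0.18],[0,0,10],1],[[-0.044,-0.058,-0.18],[0,0,10],1]]'

```text
time: 3.47
eef_pos: [0.446, 0.0175, 0.0999]
orientation: [-3.14, -0.005, 3.007]
force: [1.0, 0.2, 1.2]
gripper_width: 0.001
```

```bash
python3 - <<'E'
from h import *
s=read_state();print(s["time"],s["eef_pos"],s["orientation"],s["q"],s["force"])
a=snapshot("wrist");cv2.imwrite(f"pics/wrist1.png",a)
E
```

```text
3.4667 [0.44599794 0.01754938 0.09993424] [-3.1396834  -0.00537085  3.00669824] [-0.33698061  0.29792856  0.23948752  2.20138139 -0.11301994  0.65909288
  1.41812234] [0.99593653 0.15087396 1.20222784]
```

View pics/wrist1.png

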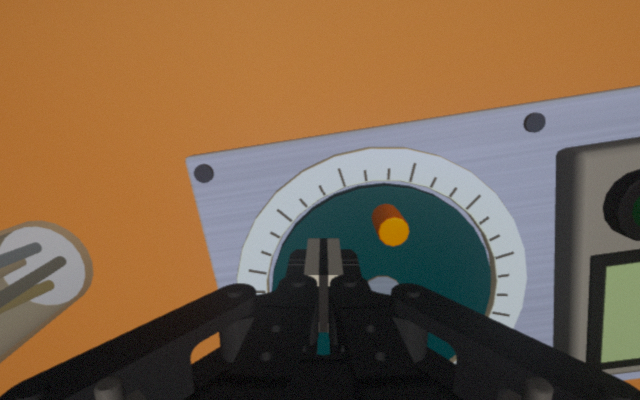

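The fingers at (322,250) stand clear on the -y side of the post at (392,225). Next I'll descend.

play_rows --rows '[[[0.001,0,-0.03],[0,0,0],1],[[0.001,0,-0.05],[0,0,0],1],[[0.001,0,-0.059],[0,0,0],1],[[0.001,0,-0.059],[0,0,0],1],[[0.001,0,-0.059],[0,0,0],1]]'

```text
time: 3.93
eef_pos: [0.4501, 0.0179, 0.044]
orientation: [3.141, 0.003, 3.007]
force: [-0.1, 0.0, 0.1]
gripper_width: 0.004
```

play_rows --rows '[[[0.0005,0.004,-0.003],[0,0,0],1],[[0.001,0.008,-0.004],[0,0,0],1],[[0.0015,0.011,-0.004],[0,0,0],1],[[0.002,0.014,-0.004],[0,0,0],1],[[0.002,0.014,-0.004],[0,0,0],1]]'

```text
time: 4.35
eef_pos: [0.451, 0.0326, 0.0388]
orientation: [3.141, 0.001, 3.008]
force: [-0.1, 1.0, -0.2]
gripper_width: -0.0
```

```bash
python3 - <<'E'
from h import *
s=read_state();print(s["time"],s["eef_pos"],s["orientation"],s["force"])
c=np.array([.508,.0498]);v=s["eef_pos"][:2]-c
for k in range(0,72,3):
    t=-np.deg2rad(k);print(k,(np.array([[np.cos(t),-np.sin(t)],[np.sin(t),np.cos(t)]])@v-v).round(4))
E
```

```text
4.35 [0.45098332 0.03255873 0.03884266] [3.14090473e+00 7.98235231e-04 3.00780903e+00] [-0.05134215  1.01521583 -0.20988011]
0 [0. 0.]
3 [-0.0008  0.003 ]
6 [-0.0015  0.0061]
9 [-0.002   0.0091]
12 [-0.0023  0.0122]
15 [-0.0025  0.0153]
18 [-0.0025  0.0185]
21 [-0.0024  0.0216]
24 [-0.0021  0.0247]
27 [-0.0016  0.0278]
30 [-0.001   0.0308]
33 [-0.0002  0.0338]
36 [0.0008 0.0368]
39 [0.0019 0.0397]
42 [0.0031 0.0426]
45 [0.0045 0.0454]
48 [0.0061 0.0481]
51 [0.0077 0.0507]
54 [0.0096 0.0532]
57 [0.0115 0.0557]
60 [0.0136 0.058 ]
63 [0.0158 0.0602]
66 [0.0181 0.0623]
69 [0.0205 0.0643]
```

Now the first 24° of sweep about the dial axis.

play_rows --rows '[[[-0.001,0.003,0],[0,0,-3],1],[[-0.0015,0.006,0],[0,0,-6],1],[[-0.002,0.009,0],[0,0,-9],1],[[-0.0025,0.012,0],[0,0,-12],1],[[-0.0025,0.0155,0],[0,0,-15],1],[[-0.0025,0.0185,0],[0,0,-18],1],[[-0.0025,0.0215,0],[0,0,-21],1],[[-0.002,0.0245,0],[0,0,-24],1]]'

```text
time: 5.02
eef_pos: [0.4484, 0.0552, 0.0387]
orientation: [-3.141, 0.0, 2.584]
force: [-0.3, -3.2, 2.5]
gripper_width: -0.001
```

```bash
python3 - <<'E'
from m import *
s=read_state();print(s["time"],s["eef_pos"],s["orientation"],s["force"])
for c in ["wrist","top"]:
    cv2.imwrite(f"pics/{c}2.png",snapshot(c))
try: go([("top","pics/top2.png")])
except Exception as e:print(e)
E
```

```text
5.0167 [0.44842034 0.05522542 0.03867057] [-3.14083104e+00  3.10109131e-04  2.58399816e+00] [-0.31988956 -3.18867824  2.53109972]
top {'disc': array([ 0.2065, -0.6147]), 'R': np.float64(0.0746), 'red': array([nan,  0.]), 'idx': array([-73.4423,  27.625 ])}
btn 126 [216.4 242. ] [0.4601 0.203  0.06  ]h.py:32: RuntimeWarning: invalid value encountered in scalar divide
  i=np.argmax(x);s=np.arange(max(0,i-12),min(len(x),i+13));return (x[s]*th[s]).sum()/x[s].sum(),x[i]
```

View pics/wrist2.png

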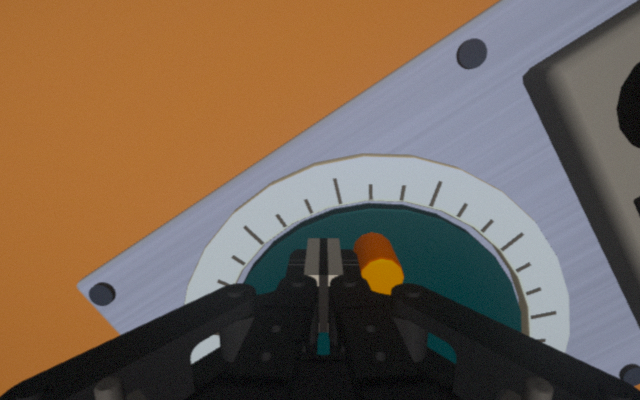

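View pics/top2.png

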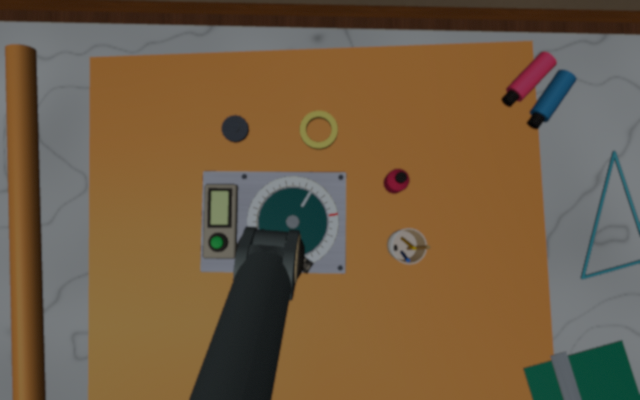

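The fingers press on the post at (380,265) in the wrist view, and in the top view the index line now sits near (306,198). I'll fix the measurement's centre and continue.

```bash
sed -i 's/o.get("ctr",o\["disc"\])/np.array([.508,.0498])/' h.py
cat > ang.py <<'E'
from h import *
def ang(a,c,lo,hi,ctr=(.508,.0498)):
    th=np.arange(-180,180,.5);o=[]
    for r0,r1,f in [(.08,.094,lambda p:max(0,p[2]-p[1]-40)),(.045,.07,lambda p:max(0,p.min()-65))]:
        x=[]
        for t in np.deg2rad(th):
            x.append(np.mean([f(cv2.getRectSubPix(a,(1,1),tuple(float(q) for q in proj(c,[ctr[0]+rr*np.cos(t),ctr[1]+rr*np.sin(t),.022])))[0,0].astype(float)) for rr in np.linspace(r0,r1,10)]))
        x=np.array(x);x[(th<lo)|(th>hi)]=0;i=np.argmax(x);s=np.arange(i-12,i+13);o.append(((x[s]*th[s]).sum()/max(1e-9,x[s].sum())).round(2))
    return o,"diff",o[1]-o[0]
E
python3 - <<'E'
from ang import *
print(ang(cv2.imread("pics/top0.png"),"top",-120,10),ang(cv2.imread("pics/top2.png"),"top",-120,10))
s=read_state()
c=np.array([.508,.0498]);v=s["eef_pos"][:2]-c;print(s["time"])
for k in range(0,60,3):
    t=-np.deg2rad(k);print(k,(np.array([[np.cos(t),-np.sin(t)],[np.sin(t),np.cos(t)]])@v-v).round(4))
E
```

```text
([np.float64(-78.47), np.float64(-7.77)], 'diff', np.float64(70.7)) ([np.float64(-78.46), np.float64(-29.07)], 'diff', np.float64(49.38999999999999))
5.1167
0 [0. 0.]
3 [0.0004 0.0031]
6 [0.001  0.0062]
9 [0.0017 0.0092]
12 [0.0026 0.0122]
15 [0.0036 0.0152]
18 [0.0048 0.018 ]
21 [0.0061 0.0209]
24 [0.0076 0.0236]
27 [0.0092 0.0263]
30 [0.011  0.0289]
33 [0.0129 0.0313]
36 [0.0149 0.0337]
39 [0.0171 0.036 ]
42 [0.0193 0.0381]
45 [0.0217 0.0402]
48 [0.0242 0.0421]
51 [0.0267 0.0439]
54 [0.0294 0.0455]
57 [0.0322 0.047 ]
```

play_rows --rows '[[[0.0005,0.003,0],[0,0,-3],1],[[0.001,0.006,0],[0,0,-6],1],[[0.0015,0.009,0],[0,0,-9],1],[[0.0025,0.012,0],[0,0,-12],1],[[0.0035,0.015,0],[0,0,-15],1],[[0.005,0.018,0],[0,0,-18],1],[[0.006,0.021,0],[0,0,-21],1],[[0.0075,0.0235,0],[0,0,-24],1]]'

```text
time: 5.78
eef_pos: [0.4554, 0.0788, 0.0384]
orientation: [-3.14, -0.0, 2.167]
force: [-0.2, -1.3, 2.3]
gripper_width: -0.005
```

```bash
python3 - <<'E'
from ang import *
a=snapshot("top");cv2.imwrite("pics/top3.png",a);print(ang(a,"top",-120,10))
s=read_state();print(s["eef_pos"],s["orientation"],s["force"])
c=np.array([.508,.0498]);v=s["eef_pos"][:2]-c;print(s["time"])
for k in range(0,34,3):
    t=-np.deg2rad(k);print(k,(np.array([[np.cos(t),-np.sin(t)],[np.sin(t),np.cos(t)]])@v-v).round(4))
E
```

```text
([np.float64(-78.48), np.float64(-51.46)], 'diff', np.float64(27.020000000000003))
[0.45584421 0.07950775 0.03836498] [-3.14075063e+00 -8.54361123e-05  2.16609542e+00] [-0.47602705 -2.29124523 -0.08325452]
5.8333
0 [0. 0.]
3 [0.0016 0.0027]
6 [0.0034 0.0053]
9 [0.0053 0.0078]
12 [0.0073 0.0102]
15 [0.0095 0.0125]
18 [0.0117 0.0147]
21 [0.0141 0.0167]
24 [0.0166 0.0186]
27 [0.0192 0.0204]
30 [0.0218 0.0221]
33 [0.0246 0.0236]
```

play_rows --rows '[[[0.0015,0.0025,0],[0,0,-3],1],[[0.0035,0.0055,0],[0,0,-6],1],[[0.0055,0.008,0],[0,0,-9],1],[[0.0075,0.01,0],[0,0,-12],1],[[0.0095,0.0125,0],[0,0,-15],1],[[0.0115,0.0145,0],[0,0,-18],1],[[0.014,0.0165,0],[0,0,-21],1],[[0.014,0.0165,0],[0,0,-21],1]]'

```text
time: 6.5
eef_pos: [0.4697, 0.096, 0.0382]
orientation: [-3.141, 0.0, 1.804]
force: [-0.5, -0.3, -0.6]
gripper_width: 0.003
```

```bash
python3 - <<'E'
from ang import *
a=snapshot("top");cv2.imwrite("pics/top4.png",a);print(ang(a,"top",-120,10))
s=read_state();print(s["eef_pos"],s["orientation"],s["force"])
c=np.array([.508,.0498]);v=s["eef_pos"][:2]-c;print(s["time"])
for k in range(0,12,1):
    t=-np.deg2rad(k);print(k,(np.array([[np.cos(t),-np.sin(t)],[np.sin(t),np.cos(t)]])@v-v).round(4))
cv2.imwrite("pics/top4c.png",cv2.resize(a[150:300,200:400],None,fx=4,fy=4,interpolation=2))
E
```

```text
([np.float64(-78.47), np.float64(-72.65)], 'diff', np.float64(5.819999999999993))
[0.46966624 0.0959983  0.03825269] [-3.14083780e+00  1.20957251e-04  1.80493964e+00] [-0.23366013 -0.56960734 -0.22857999]
6.55
0 [0. 0.]
1 [0.0008 0.0007]
2 [0.0016 0.0013]
3 [0.0025 0.0019]
4 [0.0033 0.0026]
5 [0.0042 0.0032]
6 [0.005  0.0038]
7 [0.0059 0.0043]
8 [0.0068 0.0049]
9 [0.0077 0.0054]
10 [0.0086 0.006 ]
11 [0.0095 0.0065]
```

View pics/top4c.png

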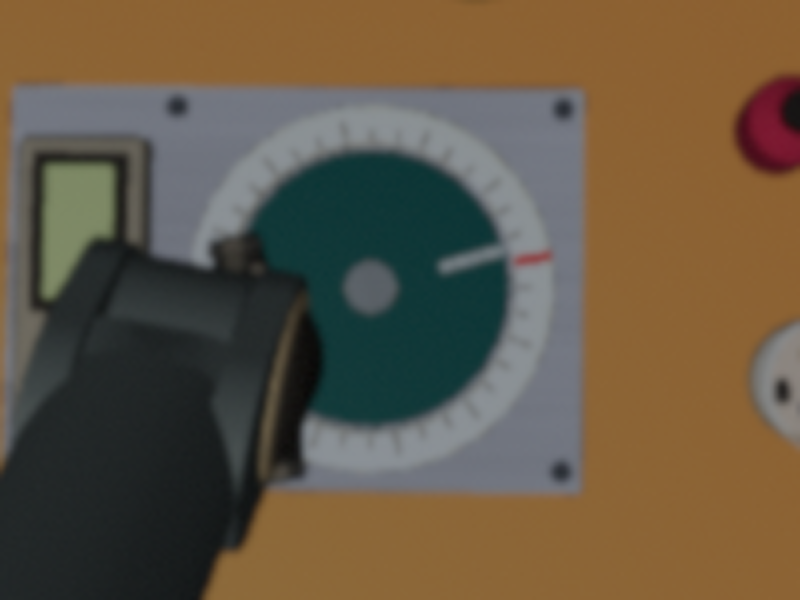

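The index line (crop (470,258)) is about 5.8° short of the red line (531,258). I'll finish slowly.

play_rows --rows '[[[0.001,0.001,0],[0,0,-1],1],[[0.0015,0.0015,0],[0,0,-2],1],[[0.0025,0.002,0],[0,0,-3],1],[[0.0035,0.0025,0],[0,0,-4],1],[[0.0045,0.0035,0],[0,0,-5],1],[[0.0045,0.0035,0],[0,0,-5],1],[[0.0045,0.0035,0],[0,0,-5],1]]'

```text
time: 7.13
eef_pos: [0.4747, 0.0997, 0.0384]
orientation: [3.141, 0.0, 1.715]
force: [-1.3, -1.1, -1.0]
gripper_width: 0.004
```

```bash
python3 - <<'E'
from ang import *
a=snapshot("top");cv2.imwrite("pics/top5.png",a);print(ang(a,"top",-120,10))
s=read_state();print(s["time"],s["eef_pos"],s["orientation"],s["force"])
cv2.imwrite("pics/top5c.png",cv2.resize(a[150:300,200:400],None,fx=4,fy=4,interpolation=2))
E
```

```text
([np.float64(-78.47), np.float64(-78.42)], 'diff', np.float64(0.04999999999999716))
7.1833 [0.47468032 0.09973153 0.03846649] [ 3.14128104e+00 -6.54200427e-05  1.71519946e+00] [-1.64244103 -0.33677569 -1.42601482]
```

View pics/top5c.png

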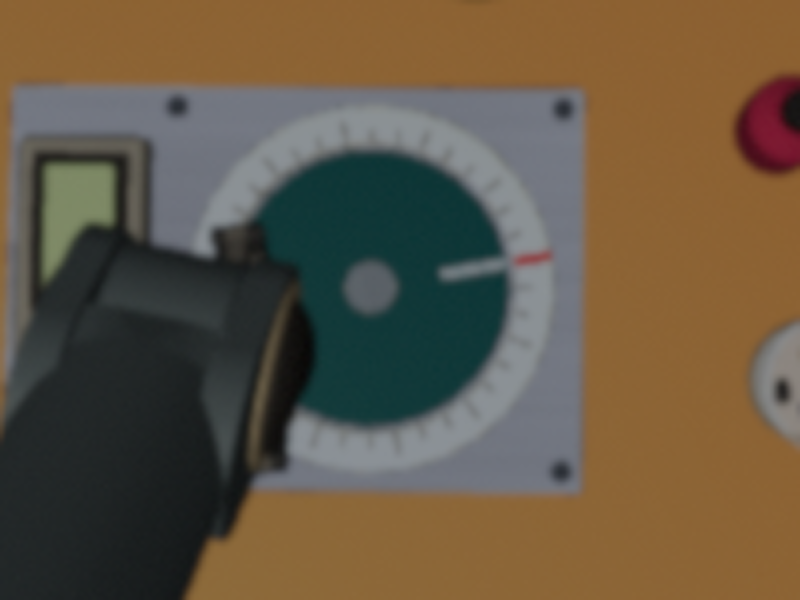

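The measured index angle matches the red line (crop (470,271) against (531,258), collinear with the boss). I'll back off and lift.

play_rows --rows '[[[-0.008,-0.001,0],[0,0,0],1],[[-0.016,-0.002,0],[0,0,0],1],[[-0.018,-0.002,0.03],[0,0,0],1],[[-0.018,-0.002,0.06],[0,0,0],1],[[-0.016,0.03,0.09],[0,0,0],1],[[-0.016,0.05,0.12],[0,0,0],1],[[-0.016,0.05,0.15],[0,0,0],1],[[-0.016,0.05,0.15],[0,0,0],1]]'

```text
time: 7.85
eef_pos: [0.4617, 0.152, 0.1936]
orientation: [3.131, -0.005, 1.718]
force: [0.1, -0.2, -0.2]
gripper_width: -0.004
```

```bash
python3 - <<'E'
from ang import *
a=snapshot("top");cv2.imwrite("pics/top6.png",a);print(ang(a,"top",-120,10))
s=read_state();print(s["time"],s["eef_pos"],s["orientation"],s["force"])
a=snapshot("wrist");cv2.imwrite("pics/wrist6.png",a);
print(ang(a,"wrist",-120,10))
for o in place_of("store_button_top","wrist")[:2]:print(round(o["conf"],2),w("wrist",o["centre"]).round(4),proj("wrist",w("wrist",o["centre"])).round(0))
hsv=cv2.cvtColor(a,cv2.COLOR_BGR2HSV);H,S,V=[hsv[...,i].astype(int) for i in range(3)]
k,l,st,ce=cv2.connectedComponentsWithStats(((H>45)&(H<75)&(S>150)&(V>60)).astype(np.uint8))
for i in range(1,k):
    if st[i,4]>40:print(st[i],ce[i],pix2z("wrist",*ce[i],.06))
E
```

```text
([np.float64(-78.47), np.float64(-78.41)], 'diff', np.float64(0.060000000000002274))
7.9 [0.4600621  0.15100736 0.19125647] [ 3.13484438 -0.00400655  1.71690271] [-0.33344594  0.30486736 -0.10484878]
([np.float64(0.0), np.float64(0.0)], 'diff', np.float64(0.0))
0.96 [0.4568 0.2037 0.0543] [330. 123.]
[316 109  33  34 844] [332.05094787 125.18838863] [0.45851099 0.20279428 0.06      ]
```

View pics/wrist6.png

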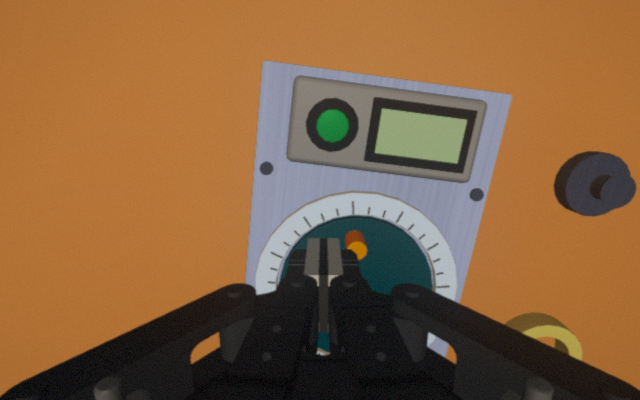

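The button sits at (332,125) in the wrist view, which is (0.459, 0.203), and the dial is still aligned. Next I'll move above the button.

play_rows --rows '[[[-0.001,0.03,0],[0,0,0],1],[[-0.001,0.052,-0.01],[0,0,0],1],[[-0.001,0.052,-0.045],[0,0,0],1],[[-0.001,0.052,-0.08],[0,0,0],1],[[-0.001,0.052,-0.108],[0,0,0],1],[[-0.001,0.052,-0.108],[0,0,0],1],[[-0.001,0.052,-0.108],[0,0,0],1],[[-0.001,0.052,-0.108],[0,0,0],1]]'

```text
time: 8.67
eef_pos: [0.4582, 0.2009, 0.0811]
orientation: [3.141, 0.0, 1.713]
force: [0.4, 0.1, 1.0]
gripper_width: -0.004
```

```bash
python3 - <<'E'
from ang import *
a=snapshot("top");print(ang(a,"top",-120,10))
s=read_state();print(s["time"],s["eef_pos"],s["force"])
cv2.imwrite("pics/wrist7.png",snapshot("wrist"))
a=snapshot("scene");cv2.imwrite("pics/scene7.png",cv2.resize(a[80:220,220:420],None,fx=4,fy=4))
E
```

```text
([np.float64(-78.48), np.float64(-78.42)], 'diff', np.float64(0.060000000000002274))
8.7167 [0.45861678 0.20137741 0.08172025] [0.0520081  0.29219257 1.09615496]
```

View pics/wrist7.png

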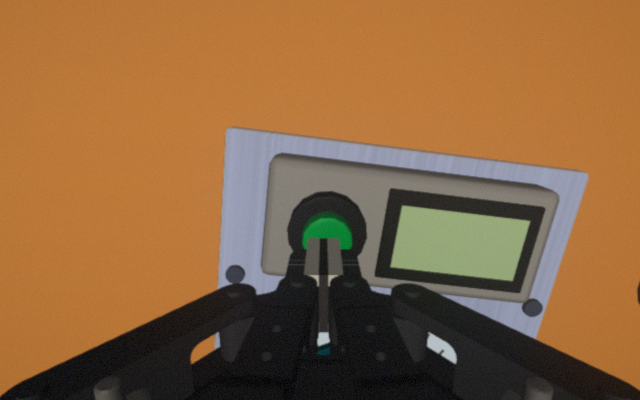

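View pics/scene7.png

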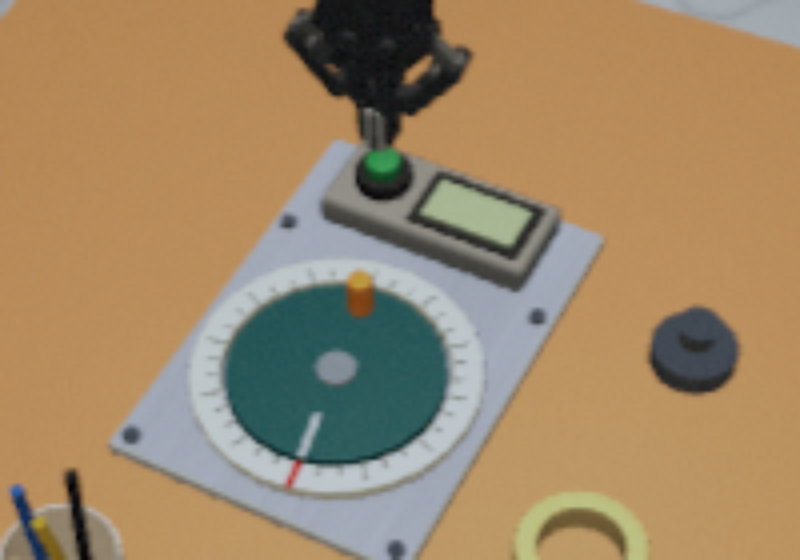

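The fingertips hang over the button (wrist (325,235)), and the scene view confirms the index runs into the red line. Now I'll press.

play_rows --rows '[[[0.001,0.001,-0.006],[0,0,0],1],[[0.001,0.001,-0.012],[0,0,0],1],[[0.001,0.001,-0.015],[0,0,0],1],[[0.001,0.001,-0.018],[0,0,0],1],[[0.001,0.001,-0.02],[0,0,0],1],[[0.001,0.001,-0.02],[0,0,0],1],[[0.001,0.001,-0.02],[0,0,0],1]]'

```text
time: 9.4
eef_pos: [0.4585, 0.2029, 0.0606]
orientation: [-3.141, -0.001, 1.715]
force: [-1.0, 1.7, 4.7]
gripper_width: -0.002
```

play_rows --rows '[[[0,0,-0.001],[0,0,0],1],[[0,0,-0.003],[0,0,0],1],[[0,0,-0.003],[0,0,0],1],[[0,0,-0.003],[0,0,0],1]]'

```text
time: 9.73
eef_pos: [0.4586, 0.2029, 0.0597]
orientation: [-3.141, -0.003, 1.715]
force: [-7.4, -1.0, 27.2]
gripper_width: 0.002
```

```bash
python3 - <<'E'
from ang import *
s=read_state();print(s["time"],s["eef_pos"],s["force"])
a=snapshot("scene");cv2.imwrite("pics/scene8.png",cv2.resize(a[80:220,220:420],None,fx=4,fy=4))
E
```

```text
9.7333 [0.45864327 0.20289336 0.05968159] [-7.38109231 -1.03494716 27.21107164]
```

View pics/scene8.png

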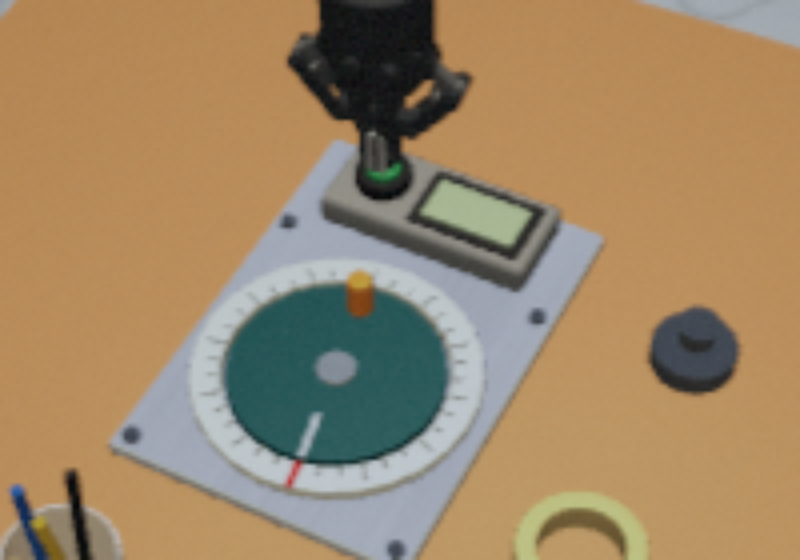

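The button has bottomed out: the force jumped to 27 N, and the cap is sunk at crop (385,172). Next is the release, straight up.

play_rows --rows '[[[0,0,0.01],[0,0,0],1],[[0,0,0.03],[0,0,0],1],[[0,0,0.06],[0,0,0],1],[[0,0,0.1],[0,0,0],1],[[0,0,0.13],[0,0,0],1],[[0,0,0.13],[0,0,0],1],[[0,0,0.13],[0,0,0],1],[[0,0,0.13],[0,0,0],1]]'

```text
time: 10.45
eef_pos: [0.4578, 0.2022, 0.1868]
orientation: [-3.141, 0.0, 1.715]
force: [1.2, 0.6, -0.2]
gripper_width: -0.001
```

```bash
python3 - <<'E'
from ang import *
s=read_state();print(s["time"],s["eef_pos"],s["force"])
a=snapshot("top");print(ang(a,"top",-120,10))
for n in ["pen_cup","paint_bottle","pattern_weight"]:
    for o in place_of(n,"top")[:1]:print(n,w("top",o["centre"]).round(3))
a=snapshot("scene");cv2.imwrite("pics/scene9.png",cv2.resize(a[80:270,190:420],None,fx=3,fy=3))
E
```

```text
10.45 [0.45784147 0.20224199 0.18683509] [ 1.1852144   0.56315415 -0.239729  ]
([np.float64(-78.47), np.float64(-78.43)], 'diff', np.float64(0.03999999999999204))
pen_cup [ 0.462 -0.191  0.   ]
paint_bottle [ 0.604 -0.17  -0.001]
pattern_weight [ 0.711  0.182 -0.   ]
```

View pics/scene9.png

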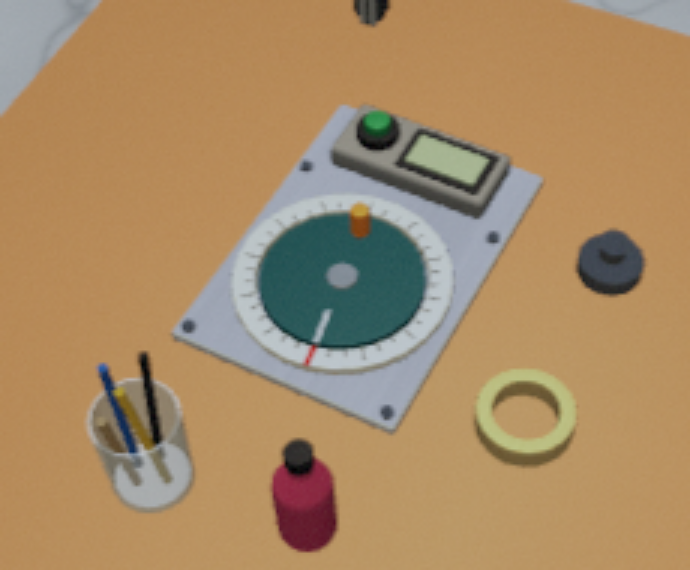

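The button is up again, the index is lined up, and the bystanders are in place.

```bash
python3 -c "
from station import *
print(r.hand_in())"
```

```text
the job is handed in; nothing more can be done
None
```

I turned the dial about 70° clockwise by pushing its post with the shut fingertips, until the index line met the red line. Then I backed off, pressed the green button to its stop, let it come back up and handed the job in at about 10.6 s of the 58 s allowed.

- **Alignment:** the last top view put the index within about 0.1° of the red line, and the scene view agreed. The wrist camera could not confirm it, because the lines were hidden behind the gripper.
- **Forces:** readings between moves while pushing the post were about 4 N at most, against the 20 N limit. The button press read 27 N at its stop.
- **Button:** it stood up again in the last picture, with the robot clear of everything.
- **Bystanders:** the cup, bottle and weight measured within about 3 mm of their starting positions. I checked the tape roll only by eye in the last picture, because its network reading at the start was wrong (it reported the index mark). It looked undisturbed.

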